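# Bolt down the hatch of the laser enclosure

### The job

Close up the laser enclosure: press its hatch down against the foam seal, feel the barrel bolt into the keeper and slide it fully home, then turn the black-knobbed handle down into its notch and let go. Work the bolt with a light hand and never ram it against the keeper or the tube; leave the lens tubs, slide box and oil bottle where they stand.

Things in the scene. Friction and masses are not known exactly. Their poses are not given: they have to be found in the camera images.
- box: White steel laser enclosure with a blue front plate, 360 (x) x 300 (y) mm, flat top deck at z 110, fixed to the bench. Origin: centre of its underside. x runs level from the keeper end (front, facing the robot) to the hatch hinge, y to the left seen from the front, z up. It carries hatch, keeper and bolt.
- keeper_foot (a point): Point on the box's deck (x -144, y 0, z 110) right under the keeper: an upright steel plate 8 mm thick along x, 54 wide, in front of the hatch, with a window 16 wide, 14 high for the 12 mm rod. It is clamped on slotted screws at an unknown height: the window's centre lies 19 to 31 mm above this point, to be found by feel. Solid bars: 12 mm high over the window, 8 mm under it.
- hatch (a joint): Angle of the grey hatch (240 x 190 x 4 mm) about its hinge at the box's x 120, z 119, rad, + = front edge up; 0 = parallel to the deck, rod axis at z 135. The foam seal holds it up at 0.042 to 0.061 (nose about 37 mm over the deck) and springs back: about 1.1 N per mm at the knob, 3 to 17 N to reach the window. Bolted it stays below 0.03; it bottoms at -0.03.
- throw (a joint): Slide of the bolt in its tube, m: 0 = withdrawn (starts at 0 to 0.009), 0.042 = home against the slot's end; + moves along the box's -x, to the keeper. The nose meets the keeper plate at about 0.0125 and has passed it at 0.0205. About 2 N of friction; stays where left.
- turn (a joint): Angle of the handle about the rod, rad: 0 = upright through the slot on top of the tube (start); + = tipping to the box's -y; 1.5 = fully down in the notch, almost flat over the hatch. Stays where left (0.03 N m friction). The slot keeps it within about 0.25 of upright until throw passes about 0.040, where the notch in the tube's -y side, 11 mm wide, lets it down.
- knob (a point): Centre of the black knob on the handle: a cylinder 18 mm across, 20 mm long along the handle's 9 mm steel stem, 39 mm from the rod axis. Upright, it is 53 mm above the hatch's top face and its top 10 mm more. The tube below is 20 mm across, its top 24 mm over the hatch.
- nose (a point): Centre of the flat front end of the 12 mm steel rod, on its axis, 83.5 mm ahead of the handle's stem.
- bolt: The bolt: steel rod with its handle. Origin on the rod axis at the stem, 14 mm above the hatch's top face; x along the rod, away from the keeper.
- tub_red_mid (a point): Centre of a clear lens tub with a red cap, 33 mm across, 60 high, loose on the deck left of the hatch (+y).
- tub_blue_mid (a point): Centre of a like tub with a blue cap, loose on the deck right of the hatch (-y), towards the hinge.
- slidebox_mid (a point): Centre of a blue slide box, 85 x 175 x 33 mm, loose on the bench left of the enclosure.
- oil_mid (a point): Centre of an amber oil bottle, 28 mm across, 65 high, loose on the bench right of the enclosure.

How it is judged:
By the outcome, as a careful person would: the job done as asked, in the order asked, and still so for the second after the job is handed in, with the robot touching nothing.
It also fails if it takes over 61 s, if anything falls off the work surface, if the arm or the gripper's body presses on something with over 40 N, if the wrist force passes 120 N, or if a joint passes its speed limit or range.

### The arm

A 6-joint arm with a two-finger parallel gripper is mounted at the origin on the work surface. World frame = base frame: x ahead of the robot, y to its left, z up, the work surface at z = 0. Lengths are in m, angles in rad, forces in N, time in s.
With the tool pointing down it reaches from about 0.35 to 1 m from the base axis. Payload 7.1 kg.
Tool frame: the origin (TCP) lies between the finger pads; the fingertips stand 22 mm ahead of it and the grasp point (between the pads) lies 3 mm ahead of it; x points along the fingers, y is the direction in which the jaws open and shut, and the axes are right-handed (so a half turn about x gives the same grasp; the last joint's range is limited). The gripper opens to 85 mm and grips with 20 to 120 N. Pads are 22 mm wide; open, the fingers measure 114 mm over their backs; the gripper's body (76 mm by 85 mm) begins 54 mm behind the grasp point. The pads swing forward as they close: fully open they stand 13 mm farther back than shut.
Start: joints at [-1.185, 0.423, 1.63, -0, 1.089, -0.019], TCP at [0.246, -0.574, 0.253] pointing down, gripper open.
Joint ranges: [-3, 3], [-0.9, 2.11], [0.09, 2.58], [-1.31, 4.45], [0.11, 2.69], [-2.54, 2.54]. Speed limits (rad/s): [2.39, 2.39, 3.01, 3.14, 3.14, 3.14].

### API

Orientations are given as a rotation vector (axis times angle).
In Python, from rig import manip gives the robot as it stands. The module is installed in compiled form; this text tells all that it offers. Calls block until the motion is done:
- manip.move_to(position, orientation): joint-space move of the TCP to a pose.
- manip.servo_line(position, orientation=None, rate=0.15): straight line of the TCP; orientation=None keeps the orientation; rate is the mean speed in m/s.
- manip.set_joints(angles): joint-space move.
- manip.command_gripper(opening, f_grip=None): finger opening in m; f_grip is the grip in N (None keeps the last); returns when the fingers have stopped.
- manip.hold(seconds).
- manip.solve_ik(position, orientation): joint angles nearest the present ones, or None.
- manip.camera(name): name is "scene" or "top" or "wrist"; returns a dict with "image" (420x560x3 uint8, red, green, blue), "fx", "fy", "cx", "cy" (pixels), "cam_to_world" (4x4, takes a point from camera to world coordinates); the wrist camera has in their place "mount" (4x4, takes a point from camera to tool coordinates, whose origin is the TCP and whose axes are the tool frame's). Camera axes: x right, y down, z forward; pixel columns grow to the right and rows downward; lengths in m; the calibration is good to about 2 mm. A picture is of the moment at which its call begins: read the wrist's pose just before it. There is no depth.
A pose or a line that the arm cannot do raises manip.IKError and nothing moves.
- manip.sign_off(): hands the job in, once; it reports no verdict.
Readings, each from a call of its own:
- manip.get_time(): time.
- manip.get_joint_positions(): joint angles.
- manip.get_joint_vel(): joint speeds.
- manip.get_tau(): joint torques, N m.
- manip.get_position(): TCP position.
- manip.get_ee_rot(): TCP orientation.
- manip.get_contact_force(): force on the tool from outside, world axes, zero at the start.
- manip.get_torque(): the same for the moment, N m.
- manip.get_width(): finger opening in m.
Only numpy, scipy, OpenCV 4.12 (cv2) and the standard library are available. Lean on these libraries where they do the work, as an engineer would, in place of code of your own. Each camera call takes 0.05 s, during which the arm holds its last target. There are 200 camera calls.

## Working session

There is one attempt and no reset: what is moved stays moved. The work goes in short steps, each a Python script; the robot and the scene stay as the last script left them, time stands still between calls to the robot, and variables do not carry over. Pictures are saved under pics/ and viewed, about 8 in all and at most 12, crops included, and the job is handed in when it is done.

```bash
mkdir -p pics; ls
python3 - <<'E'
from rig import manip
import cv2,numpy as np
ims=[]
for n in("scene","top"):
    c=manip.camera(n); cv2.imwrite(f"pics/{n}0.png",c["image"][:,:,::-1]); print(n,c["fx"],c["fy"],c["cx"],c["cy"]); print(np.round(c["cam_to_world"],4).tolist())
print(manip.camera("wrist")["mount"].round(4).tolist(), manip.get_ee_rot(),manip.get_position(),manip.get_time(),manip.get_width())
E
```

```text
pics
scene 381.7914759877269 381.7914759877269 282.5336927745827 210.1778520384394
[[-0.4132, 0.7164, -0.5622, 1.0673], [0.9105, 0.3358, -0.2412, 0.2278], [0.016, -0.6116, -0.791, 0.7625], [0.0, 0.0, 0.0, 1.0]]
top 484.13837975776244 484.13837975776244 281.7890481331368 209.50121604571189
[[-0.0168, -0.9888, 0.1486, 0.4607], [-0.9994, 0.021, 0.0267, 0.0084], [-0.0296, -0.1481, -0.9885, 1.0258], [0.0, 0.0, 0.0, 1.0]]
[[0.0002, -0.2673, 0.9636, -0.1204], [1.0, 0.0005, -0.0001, 0.0001], [-0.0004, 0.9636, 0.2673, -0.067], [0.0, 0.0, 0.0, 1.0]] [ 1.99901133  0.41155338 -1.99951347] [ 0.24603241 -0.57408584  0.25270088] 0.15 0.08525950374843075
```

View pics/scene0.png

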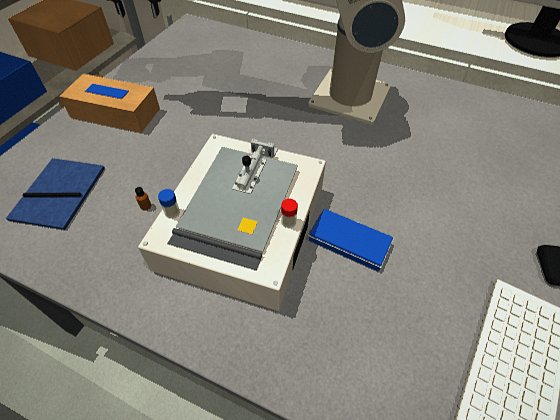

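View pics/top0.png

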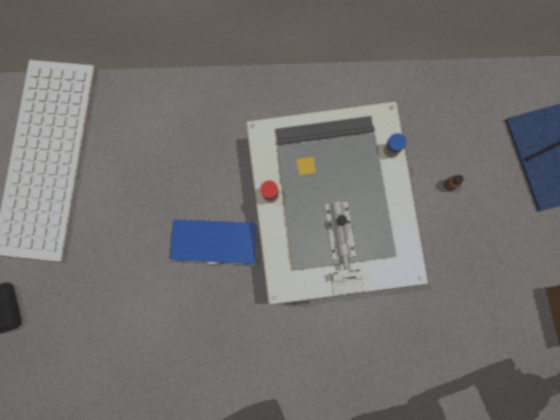

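The scene view shows the keeper and bolt facing the robot, and the handle knob is upright. In the top view the deck corners are near (248,122), (396,103), (426,285) and (270,302), the knob is near (341,220) and the keeper near (347,280). I'll measure these next.

```bash
cat > h.py <<'E'
from rig import manip
import cv2,numpy as np
from scipy.spatial.transform import Rotation as R
def cam(n):
    T=None
    if n=="wrist":
        T=np.eye(4);T[:3,3]=manip.get_position();T[:3,:3]=R.from_rotvec(manip.get_ee_rot()).as_matrix()
    c=manip.camera(n); c["T"]=c["cam_to_world"] if T is None else T@c["mount"]; return c
def ray(c,uv):
    d=c["T"][:3,:3]@np.array([(uv[0]-c["cx"])/c["fx"],(uv[1]-c["cy"])/c["fy"],1]); return c["T"][:3,3],d/np.linalg.norm(d)
def onz(c,uv,z):
    o,d=ray(c,uv); return o+d*(z-o[2])/d[2]
def proj(c,p):
    q=np.linalg.inv(c["T"])@np.append(p,1); return np.array([c["fx"]*q[0]/q[2]+c["cx"],c["fy"]*q[1]/q[2]+c["cy"]])
def cross(c1,u1,c2,u2):
    (a,d),(b,e)=ray(c1,u1),ray(c2,u2)
    s=np.linalg.lstsq(np.c_[d,-e],b-a,rcond=None)[0]; p,q=a+s[0]*d,b+s[1]*e
    return (p+q)/2,np.linalg.norm(p-q)
def blob(im,roi,f):
    x0,y0,x1,y1=roi; m=f(im[y0:y1,x0:x1].astype(int)).astype(np.uint8)
    n,l,s,ce=cv2.connectedComponentsWithStats(m); i=1+np.argmax(s[1:,4]); return ce[i]+[x0,y0],s[i]
E
python3 - <<'E'
from h import *
t=cam("top");s=cam("scene")
im=t["image"]
m=(im.min(2)>150).astype(np.uint8)
m=cv2.morphologyEx(m,cv2.MORPH_CLOSE,np.ones((5,5)))
cs,_=cv2.findContours(m[:,200:460],cv2.RETR_EXTERNAL,cv2.CHAIN_APPROX_NONE)
c=max(cs,key=cv2.contourArea); h=cv2.convexHull(c)
q=cv2.approxPolyDP(h,8,True)[:,0]+[200,0]; print(q.tolist(),cv2.boxPoints(cv2.minAreaRect(h+[200,0])).round(1).tolist())
b=cv2.boxPoints(cv2.minAreaRect(h+[200,0]))
for Q in(q,b):
    P=np.array([onz(t,u,.11)[:2] for u in Q]); print(P.round(4).tolist(),P.mean(0),np.linalg.norm(P-np.roll(P,-1,0),axis=1))
dk=lambda a:a.max(2)<60
kt,st=blob(im,(325,205,357,235),dk);ks,ss=blob(s["image"],(235,148,258,175),dk)
print(kt,st,ks,ss,cross(t,kt,s,ks))
print(onz(t,kt,.182))
E
```

```text
[[403, 151], [426, 282], [270, 302], [258, 205]] [[251.8000030517578, 171.0], [409.20001220703125, 150.0], [426.8999938964844, 282.6000061035156], [269.5, 303.6000061035156]]
[[0.7077, -0.2032], [0.4566, -0.2322], [0.4247, 0.058], [0.608, 0.0787]] [ 0.54927339 -0.07467662] [0.25274283 0.29196209 0.18448215 0.29902135]
[[0.675, 0.0901], [0.7093, -0.2153], [0.4555, -0.2337], [0.4218, 0.059]] [ 0.56540962 -0.07496546] [0.3072524  0.25452205 0.2947037  0.25513834]
[340.11111111 221.66666667] [13 13  6  7 18] [246.16666667 160.6025641 ] [ 7  8  9 11 78] (array([ 0.56483003, -0.07271381,  0.18135962]), np.float64(0.004622506672081343))
[ 0.56380276 -0.07052358  0.182     ]
```

```bash
cat >> h.py <<'E'
def down(yaw,s=1): # tool x down, tool y along s*box x
    y=s*np.array([np.cos(yaw),np.sin(yaw),0]);x=np.array([0,0,-1.]);return R.from_matrix(np.c_[x,y,np.cross(x,y)])
E
python3 - <<'E'
from h import *
for s in(1,-1):
    r=down(.109,s); print(s,[None if (q:=manip.solve_ik(p,r.as_rotvec())) is None else np.round(q,2) for p in([.564,-.072,.30],[.564,-.072,.18])])
s=1 if abs((manip.solve_ik([.564,-.072,.3],down(.109,1).as_rotvec()))[5])<abs((manip.solve_ik([.564,-.072,.3],down(.109,-1).as_rotvec()))[5]) else -1
manip.move_to([.54,-.072,.29],down(.109,s).as_rotvec()); print(s,manip.get_time())
c=cam("wrist"); cv2.imwrite("pics/w1.png",c["image"][:,:,::-1]); np.save("w1.npy",{k:c[k] for k in("image","fx","fy","cx","cy","T")},allow_pickle=True)
E
```

```text
1 [array([-0.15,  0.29,  1.71, -0.  ,  1.14, -0.26]), array([-0.15,  0.44,  1.81, -0.  ,  0.9 , -0.26])]
-1 [None, None]Traceback (most recent call last):
  File "<stdin>", line 4, in <module>
TypeError: 'NoneType' object is not subscriptable
```

Run:
```python
from h import *
manip.move_to([.54,-.072,.29],down(.109).as_rotvec()); print(manip.get_time(),manip.get_position(),manip.get_contact_force())
c=cam("wrist"); cv2.imwrite("pics/w1.png",c["image"][:,:,::-1]); np.save("w1.npy",{k:c[k] for k in("image","fx","fy","cx","cy","T")},allow_pickle=True)
print(c["T"].round(3).tolist())
```

```text
2.3417 [ 0.54000007 -0.07277092  0.28995363] [ 0.18266068 -0.41003094  0.84830928]
[[0.994, 0.104, 0.028, 0.532], [0.108, -0.958, -0.265, -0.006], [-0.0, 0.267, -0.964, 0.41], [0.0, 0.0, 0.0, 1.0]]
```

View pics/w1.png

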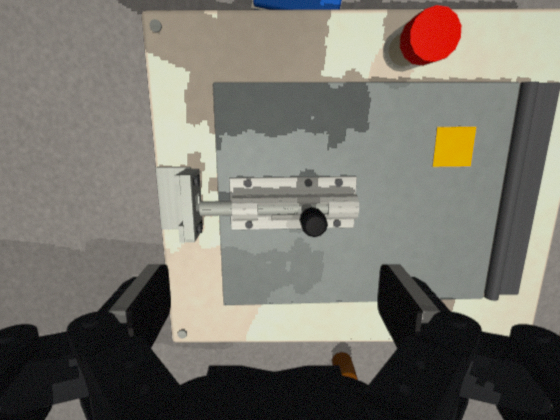

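Wrist view: front deck edge from (144,11) to (173,342), knob top near (314,219), keeper plate around x=175–200 px, rod along y≈208 px.

Run:
```python
from h import *
c=np.load("w1.npy",allow_pickle=True).item()
a,b=onz(c,(144,11),.11),onz(c,(173,342),.11); print(a,b,np.linalg.norm(a-b))
y=(a-b)/np.linalg.norm(a-b); yaw=np.arctan2(-y[0],y[1]);X=np.array([np.cos(yaw),np.sin(yaw),0]);print("yaw",yaw)
C=(a+b)/2+.18*X; C[2]=0; print("C",C)
k,st=blob(c["image"],(295,200,335,242),lambda a:a.max(2)<70); print(k,st)
Rm=np.c_[X,np.cross([0,0,1],X),[0,0,1]]
bx=lambda p:Rm.T@(p-C)
for z in(.182,.187,.192): print(z,onz(c,k,z),bx(onz(c,k,z)))
t=cam("top"); print(cross(c,k,t,[340.1,221]))
# rod axis line, hatch hinge & front edge
for u in((225,208),(205,208)): print(bx(onz(c,u,.148)))
for u in((214,84),(223,304)): print(bx(onz(c,u,.128)))
for u in((200,170),(203,238),(185,170),(190,242)): print("keeper",bx(onz(c,u,.158)))
im=cv2.resize(c["image"][155:255,145:345],None,fx=4,fy=4,interpolation=cv2.INTER_CUBIC);cv2.imwrite("pics/w1c.png",im[:,:,::-1])
```

```text
[0.4243315  0.05909658 0.11      ] [ 0.45584486 -0.23555814  0.11      ] 0.296335113474117
yaw 0.10654513037462528
C [ 0.61906748 -0.06908892  0.        ]
[312.92084006 221.42003231] [  5   7  27  30 619]
0.182 [ 0.5666145  -0.07394326  0.182     ] [-0.05267177  0.00075123  0.182     ]
0.187 [ 0.56586218 -0.07245179  0.187     ] [-0.05326121  0.00231424  0.187     ]
0.192 [ 0.56510987 -0.07096033  0.192     ] [-0.05385066  0.00387726  0.192     ]
(array([ 0.5634363 , -0.06886497,  0.19921414]), np.float64(0.0011738143709011932))
[-0.11757587  0.00096417  0.148     ]
[-0.13317504  0.0009375   0.148     ]
[-0.12537106  0.09370238  0.128     ]
[-0.12551911 -0.09484153  0.128     ]
keeper [-0.13330949  0.03231759  0.158     ]
keeper [-0.13388852 -0.02023935  0.158     ]
keeper [-0.14423386  0.03229942  0.158     ]
keeper [-0.14408456 -0.02353034  0.158     ]
```

View pics/w1c.png

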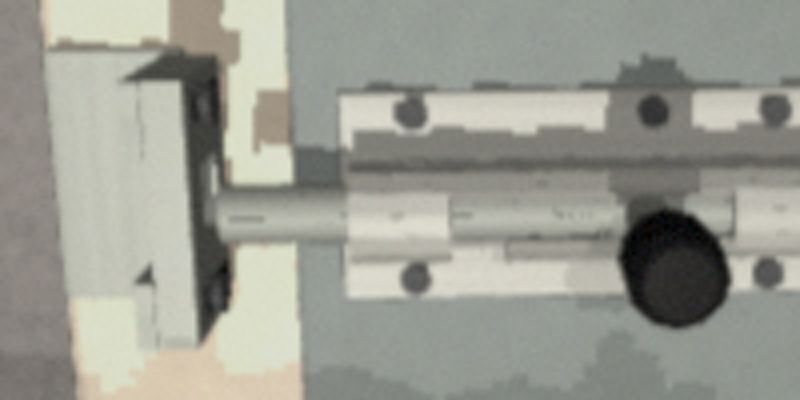

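```bash
cat >> h.py <<'E'
YAW=.1065; X=np.array([np.cos(YAW),np.sin(YAW),0]);Y=np.array([-X[1],X[0],0]);Z=np.array([0,0,1.])
C=np.array([.6165,-.0694,0]); H=C+.12*X+.119*Z; TH0=.05
def rot(th): return R.from_rotvec(Y*th)*down(YAW)
def F(n=1):
    f=np.mean([manip.get_contact_force() for _ in range(n)],0); return np.array([f@X,f@Y,f[2]])
E
python3 - <<'E'
from h import *
K=np.array([.5665,-.0739,.182]); r=rot(TH0); g=K+.002*Z-.003*r.as_matrix()[:,0]
manip.command_gripper(.045)
manip.move_to(g+.06*Z,r.as_rotvec()); print(manip.get_time(),manip.get_position()-g)
manip.servo_line(g,r.as_rotvec(),rate=.08)
f0=F();print(f0,manip.get_position()-g)
manip.command_gripper(0.0,f_grip=50); manip.hold(.2)
print(manip.get_time(),manip.get_width(),F()-f0,manip.get_position()-g,manip.get_torque())
np.save("grasp.npy",np.r_[g,f0])
c=cam("wrist"); cv2.imwrite("pics/w2.png",c["image"][:,:,::-1])
E
```

```text
3.2333 [-0.0002741   0.00017298  0.0585738 ]
[0.48891178 0.09201103 0.7340385 ] [ 3.17131931e-04 -4.93925476e-05  2.16569329e-04]
4.7 0.015930675735092076 [ 0.81498141 -0.51435332  1.20217692] [ 2.73517500e-04 -4.42157956e-05  2.62898701e-04] [-0.02987825 -0.20817501  0.00409426]
```

View pics/w2.png

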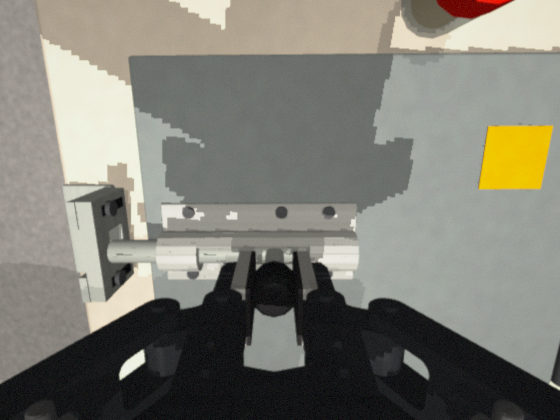

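Knob is gripped; the nose sits just behind the keeper. Now I'll press down a little and feel for the plate.

```bash
cat >> h.py <<'E'
try: _g=np.load("grasp.npy"); G,F0=_g[:3],_g[3:]
except Exception: pass
def pose(th,ds):
    q=R.from_rotvec(Y*(th-TH0)); a=R.from_rotvec(Y*th).apply(X)
    return H+q.apply(G-H)-ds*a, rot(th).as_rotvec()
def go(th,ds,rate=.03):
    p,o=pose(th,ds); manip.servo_line(p,o,rate=rate); return F()-F0
E
python3 - <<'E'
from h import *
print(go(.034,0),manip.get_time(),manip.get_width())
for i in range(1,9):
    f=go(.034,.001*i); print(i,f.round(2),round(manip.get_time(),2),((manip.get_position()-pose(.034,.001*i)[0])@X*1e3).round(2))
    if f[0]>6: break
E
```

```text
[ 0.59168842 -0.54124247  3.33416339] 5.0 0.016494142517704324
1 [ 0.91 -0.55  3.75] 5.25 0.39
2 [1.01 0.24 3.62] 5.5 0.11
3 [ 0.74 -0.52  3.73] 5.75 -0.06
4 [ 0.11 -0.67  3.91] 6.0 -0.12
5 [ 3.88 -0.51  1.62] 6.25 0.53
6 [ 8.18 -1.16 -0.94] 6.5 1.27
```

Run:
```python
from h import *
th=.034
go(th,.0035)
while th>-.03:
    th-=.0035
    a=go(th,.0038,.04); b=go(th,.0062,.02)
    print(round(th,4),a.round(2),b.round(2),round(manip.get_time(),2),flush=True)
    if b[0]<4: break
    if manip.get_time()>24: break
    go(th,.0038,.04)
```

```text
0.0305 [-0.32 -0.35  4.01] [ 7.3  -0.29 -0.42] 7.27
0.027 [ 0.52 -0.78  4.52] [ 7.78  0.29 -0.39] 8.03
0.0235 [ 0.19 -0.65  4.38] [ 7.79 -0.35 -0.44] 8.8
0.02 [ 1.02 -0.46  4.96] [ 8.64 -0.91  0.11] 9.57
0.0165 [ 0.88 -0.24  5.8 ] [ 8.06 -0.26  0.97] 10.33
0.013 [ 1.89 -0.72  6.38] [ 7.59 -0.08  1.9 ] 11.1
0.0095 [ 2.08 -0.5   7.7 ] [8.16 0.16 3.17] 11.87
0.006 [ 1.56 -0.9   7.36] [7.47 0.02 2.7 ] 12.63
0.0025 [ 1.94 -0.99  7.81] [7.11 0.54 3.74] 13.4
-0.001 [ 0.66 -0.01  8.55] [ 7.58 -0.05  4.49] 14.17
-0.0045 [1.39 0.17 9.18] [6.18 0.28 5.37] 14.93
-0.008 [ 0.75 -0.59  9.86] [ 0.6  -0.73  9.4 ] 15.7
```

Run:
```python
from h import *
th=-.009
for ds in [.008,.010,.012,.015,.018,.021,.024,.027,.030,.0320,.0328,.0336,.0344,.0350]:
    f=go(th,ds,.02); e=manip.get_position()-pose(th,ds)[0]
    print(ds,f.round(2),round(manip.get_time(),2),(e*1e3).round(2),flush=True)
    if f[0]>6: break
print(manip.get_width())
```

```text
0.008 [ 0.15 -0.49  9.68] 15.95 [ 0.   -0.13  0.76]
0.01 [ 0.5   0.4  10.77] 16.2 [-0.03 -0.09  0.71]
0.012 [ 0.11 -0.72  9.41] 16.45 [-0.03 -0.12  0.72]
0.015 [0.18 0.05 9.51] 16.75 [-0.13 -0.13  0.66]
0.018 [ 0.24 -0.13 10.14] 17.05 [-0.12 -0.14  0.65]
0.021 [ 0.23 -1.11  8.55] 17.35 [-0.18 -0.16  0.59]
0.024 [ 0.04 -1.17  9.71] 17.65 [-0.2  -0.17  0.57]
0.027 [-0.42 -0.99  8.54] 17.95 [-0.19 -0.16  0.56]
0.03 [-0.89 -0.8   8.38] 18.25 [-0.22 -0.17  0.51]
0.032 [-0.01 -1.1   8.99] 18.5 [-0.22 -0.15  0.48]
0.0328 [ 0.64 -0.41  8.93] 18.75 [-0.07 -0.14  0.5 ]
0.0336 [ 2.92 -0.88  8.56] 19.0 [ 0.34 -0.09  0.63]
0.0344 [3.14 0.63 7.8 ] 19.25 [ 1.02 -0.08  0.79]
0.035 [ 5.15 -0.64  6.23] 19.5 [ 1.53 -0.02  0.94]
0.01615897988325208
```

Bolt is home (stop felt at throw ≈0.0415). Next I'll ease the hatch up against the keeper bar and start the turn while still holding the knob.

```bash
cat >> h.py <<'E'
def turn(phi,ds=.0336,th=-.003,L=.044,rate=.05,back=0,dn=0):
    p,_=pose(th,ds); a=R.from_rotvec(Y*th).apply(X); q=R.from_rotvec(a*phi); u=rot(th).as_matrix()[:,0]
    ax=p+u*L; o=q*rot(th); p2=ax-q.apply(u)*(L+back)
    manip.servo_line(p2,o.as_rotvec(),rate=rate); return F()-F0
E
python3 - <<'E'
from h import *
for th in(-.006,-.003,0): print(th,go(th,.0336).round(2))
manip.command_gripper(0,f_grip=25)
for phi in(.1,.2,.3,.4,.5,.6,.7,.8):
    f=turn(phi,th=-.003); print(phi,f.round(2),round(manip.get_time(),2),manip.get_torque().round(2),flush=True)
    if np.linalg.norm(f[:2])>12: break
c=cam("wrist"); cv2.imwrite("pics/w3.png",c["image"][:,:,::-1])
E
```

```text
-0.006 [ 1.33 -0.93  7.35]
-0.003 [ 2.64 -2.84  2.59]
0 [ 4.64 -2.65 -3.84]
0.1 [ 4.53 -0.8   2.05] 20.73 [ 0.01 -0.85 -0.03]
0.2 [ 4.53 -1.33  1.24] 20.98 [-0.16 -0.84 -0.05]
0.3 [ 3.91 -2.94  3.4 ] 21.23 [-0.16 -0.69 -0.31]
0.4 [ 3.68 -0.72  5.01] 21.48 [ 0.18 -0.84  0.01]
0.5 [ 4.2  -0.58  6.33] 21.73 [ 0.4  -0.43 -0.61]
0.6 [ 3.34 -1.56  7.58] 21.98 [ 0.3  -0.33 -0.62]
0.7 [ 3.11 -3.24  6.69] 22.23 [ 0.21 -0.29 -0.65]
0.8 [ 3.36 -5.45  6.24] 22.48 [ 0.1  -0.24 -0.68]
```

View pics/w3.png

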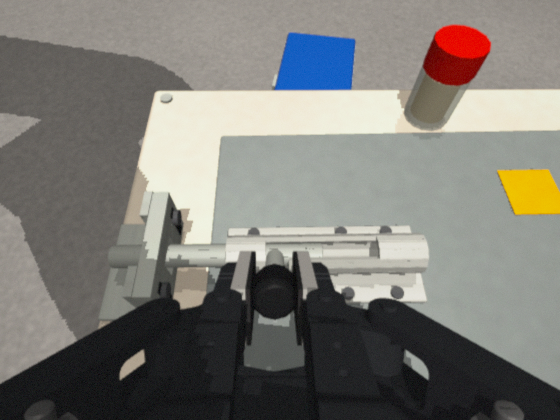

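Rod end shows through the keeper at (125,255) and the handle has tipped into the notch with the bolt home. I'll go a bit further, release, retreat, and finish with a gentle press from above.

Run:
```python
from h import *
for phi in(.9,1.0):
    f=turn(phi); print(phi,f.round(2),round(manip.get_time(),2),flush=True)
    if np.linalg.norm(f)>14: break
print(manip.get_position())
manip.command_gripper(.045); print(manip.get_width(),(F()-F0).round(2))
print(turn(phi,back=.04,rate=.1).round(2))
p=manip.get_position(); manip.servo_line([p[0],p[1],.30],rate=.15)
k,_=pose(-.003,.0336); manip.command_gripper(0,f_grip=20)
manip.move_to([k[0],k[1]-.03,.29],rot(0).as_rotvec())
print(manip.get_time(),manip.get_position(),k,F()-F0)
np.save("f1.npy",F(3))
c=cam("wrist"); cv2.imwrite("pics/w4.png",c["image"][:,:,::-1]);np.save("w4.npy",{k:c[k] for k in("image","fx","fy","cx","cy","T")},allow_pickle=True)
```

```text
0.9 [ 3.15 -5.25  8.68] 22.77
1.0 [ 1.71 -6.41 10.05] 23.02
[ 0.53417284 -0.11470474  0.15776738]
0.0449279161189807 [-0.39  0.89 -0.97]
[-0.47 -0.7  -0.99]
26.1333 [ 0.52961781 -0.10738867  0.29008179] [ 0.52989532 -0.0778132   0.1777918 ] [-0.51278304 -0.63982884 -1.30925717]
```

View pics/w4.png

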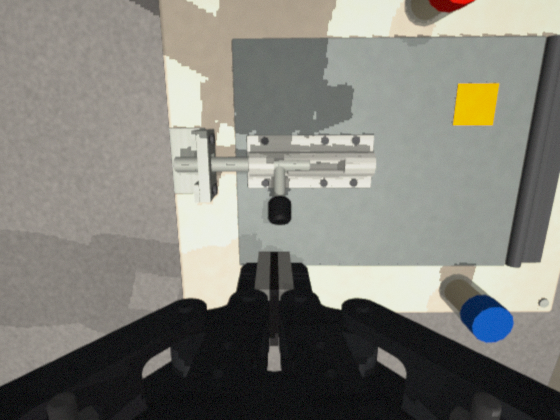

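Run:
```python
from h import *
f0=np.load("f1.npy"); k,_=pose(-.003,.0336); b=k-.037*Y; o=rot(0).as_rotvec()
def at(z,rate): manip.servo_line([b[0],b[1],z],o,rate=rate); return F()-f0
print(at(.20,.12).round(2))
z=.196
while z>.160:
    f=at(z,.04); print(round(z,4),f.round(2),round(manip.get_time(),2),flush=True)
    if f[2]>7: break
    z-=.003 if z>.175 else .0015
print(at(.29,.12).round(2),manip.get_time())
c=cam("wrist"); cv2.imwrite("pics/w5.png",c["image"][:,:,::-1]);np.save("w5.npy",{k:c[k] for k in("image","fx","fy","cx","cy","T")},allow_pickle=True)
```

```text
[-0.9   1.01  0.94]
0.196 [ 0.71  0.78 -0.35] 27.33
0.193 [0.77 0.21 1.15] 27.58
0.19 [ 0.47  0.91 -0.  ] 27.83
0.187 [-0.11  0.3   1.54] 28.08
0.184 [ 0.   -0.22  1.52] 28.33
0.181 [0.63 0.85 0.43] 28.58
0.178 [-0.23  0.91  1.17] 28.83
0.175 [-0.72  0.56  1.05] 29.08
0.1735 [0.47 0.08 0.69] 29.33
0.172 [0.09 0.93 1.09] 29.58
0.1705 [0.63 0.49 1.74] 29.83
0.169 [ 0.12 -0.43  0.64] 30.08
0.1675 [-0.14  0.87  0.48] 30.33
0.166 [ 0.14 -0.04  3.28] 30.58
0.1645 [-1.61  1.13  9.86] 30.83
[-0.49  0.47  0.09] 32.0333
```

View pics/w5.png

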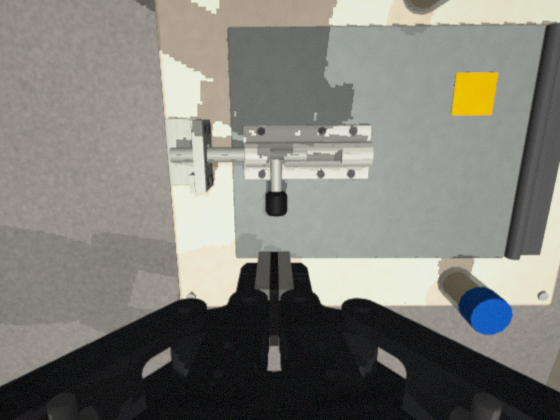

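Handle lies flat over the hatch, with the knob at (276,203). The nose extends well past the keeper at (170,155), and the blue tub is in place. Arm is clear at z 0.29, so I'll hand in after one short wait and a look at the whole scene.

Run:
```python
from h import *
manip.hold(.5); c=cam("scene"); cv2.imwrite("pics/s9.png",c["image"][:,:,::-1])
a=cv2.imread("pics/scene0.png")[:,:,::-1]
for n,roi,f in(("red",(270,190,310,225),lambda a:(a[...,0]>150)&(a[...,1]<60)),("slide",(300,200,400,275),lambda a:(a[...,2]>120)&(a[...,0]<60)),("blue",(150,180,185,215),lambda a:(a[...,2]>110)&(a[...,0]<60)),("oil",(130,180,155,215),lambda a:(a[...,0]>a[...,2]+30))):
    try: print(n,blob(a,roi,f)[0].round(1),blob(c["image"],roi,f)[0].round(1))
    except Exception as e: print(n,e)
print(manip.get_time()); manip.sign_off()
```

```text
red [289.1 204.7] [289.1 204.7]
slide [353.  236.4] [357. 239.]
blue [165.8 194.9] [165.8 194.9]
oil [143.4 201.4] [143.4 201.4]
32.6333
the job is handed in; nothing more can be done
```

The laser enclosure is closed and handed in at 32.6 s of the 61 s allowed, with the arm clear of everything.

- **Hatch and bolt:** I gripped the knob and pressed the hatch down in small steps. At each step I felt for the keeper with light pushes of about 6–9 N. The bolt entered the window at a hatch angle of about −0.008 rad and slid through with no noticeable resistance. It came up against its end stop at about 5 N, at a throw of roughly 0.0415 m.
- **Handle:** I turned it to about 1.0 rad while still holding the knob and let go. I then pressed it down from above with closed fingers until the force rose firmly to about 10 N, which I took as the notch bottom.
- **Last checks:** The final close-up shows the rod end well past the keeper and the handle flat over the hatch. I did not measure the final handle angle or the hatch angle directly.
- **Loose items:** The red tub, blue tub and oil bottle are at exactly the same pixels as at the start.
- **One disagreement:** The slide box's colour blob shifted by about 4–5 px in the last scene image. The arm never went near it and no unexpected force showed, so I think it was a shadow or the arm partly hiding it. I did not confirm that with a second look.

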